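Stopper the pickle jar and lift off only the outer cap

TASK

The lamp hangs over the open pickle jar: first swing its arm aside so that the lamp head is well clear of the jar (at least 15 cm off to a side), and leave it there. Then pick up the nested double lid from the plank by the knob, both lids together, lower it gently onto the jar without dropping it until the stopper is fully seated, and let go. Last, take the steel outer cap by its rim and lift it straight up alone, leaving the inner stopper seated in the jar, and finish still holding the cap level in the air, its rim above the top of the stopper's knob; leave the jar and the other things standing where they are.

Things in the scene. Friction and masses are not known exactly. Their poses are not given: they have to be found in the camera images.
- jar: Open white ceramic pickle jar, loose, 0.75 kg, on the left or right half of the teak plank (top at 60 mm), the double lid on the other half. Origin: centre of its underside, z up. 87 mm tall; belly 86 mm wide up to 48 mm, sloping in until 62 mm, then a neck 48 mm outside, 40 mm inside, up to the rim.
- stopper_knob (a point): Mid-point of the bare knob of the white inner lid (stopper, 0.12 kg), z up its axis; 43 mm above its underside. From the underside: plug 33 mm wide to 20 mm, flange 53 mm wide to 25 mm, round knob 16 mm wide to 58 mm. Starts standing on its plug on the plank, the cap nested over it. Seated, the flange rests on the jar rim and this point is 110 mm above the jar's underside.
- cap_mid (a point): Mid-height centre of the steel outer cap (0.09 kg): inverted cup 65 mm wide, 25 mm tall, wall 3 mm, a 21 mm hole in its flat top through which the knob stands up 30 mm. It lies loose on the flange (2.5 mm play), so the knob lifts both. Nested, it is 27.5 mm below stopper_knob; on the jar, 82.5 mm above the jar's underside. Its top is 12.5 mm above this point, its rim 12.5 mm below.
- lamp_handle (a point): Centre of the upright round black handle on top of the lamp head, 14 mm in diameter; it stands from 255 to 307 mm above the work surface, this point at 285 mm. The head below it is a shade 80 mm in diameter, from 212 to 255 mm. At the start it hangs over the jar.
- lamp_hinge (a point): Axis of the upright stiff hinge on top of the lamp's fixed post (beyond the plank), at the height of the arm, 236 mm above the work surface. The lamp handle moves about it on a circle of 190 mm radius.
- lamp_arm (a joint): Angle of the lamp arm in rad: 0 when it points to the robot (-x from the hinge), positive anticlockwise seen from above (the head moves to -y), range -1.4 to 1.4. A stiff friction joint (about 0.5 N m, so about 3 N at the handle): it stays where it is left.
- glass_jar: Bystander: green glass jar with a steel cap, 68 mm in diameter, 110 mm tall, on the counter behind the plank. Origin at the centre of its underside.
- spoon: Bystander: steel serving spoon 190 mm long lying on the plank. Origin under its middle.
- lighter: Bystander: grey plastic gas lighter, about 160 mm long, 22 mm tall, lying on the middle of the plank. Origin under its middle.
- bowl: Bystander: small steel bowl, 84 mm in diameter, 38 mm tall, on the plank. Origin at the centre of its underside.

How it is judged:
On the way, in this order (a step that is already met when the one before it is completed fails the run):
1. the lamp head is swung at least 15 cm clear of the jar and stays there (horizontal distance between lamp_handle and jar above 0.15 m and velocity of joint lamp_arm between -0.05 and 0.05 rad/s), for 0.2 s.
2. the nested double lid, stopper and cap, sits fully home on the jar, let go (z of stopper_knob in the frame of jar between 0.107 and 0.113 m and horizontal distance between stopper_knob and jar below 0.008 m and angle between stopper_knob's own z axis and vertical below 0.12 rad and z of cap_mid in the frame of jar between 0.0795 and 0.0855 m and horizontal distance between cap_mid and jar below 0.009 m and contact force between the fingers and stopper below 0.1 N and contact force between the fingers and cap below 0.1 N), for 0.1 s.
At the end, for the whole second after the job is handed in: Lamp handle over 150 mm from the jar axis, at rest; stopper seated within 3 mm in height, 8 mm of the axis, 0.12 rad; cap still, in the fingers alone, tilt under 0.35 rad, its rim at or above the height of the knob top, touching neither stopper nor jar; jar upright, moved under 30 mm (all of step 1 and z of stopper_knob in the frame of jar between 0.107 and 0.113 m and horizontal distance between stopper_knob and jar below 0.008 m and angle between stopper_knob's own z axis and vertical below 0.12 rad and z of cap_mid in the frame of jar above 0.1375 m and angle between cap_mid's own z axis and vertical below 0.35 rad and contact force between the fingers and cap above 1 N and contact force between cap and stopper below 0.05 N and contact force between cap and jar below 0.05 N and contact force between the fingers and stopper below 0.1 N and linear speed of cap below 0.05 m/s and distance of jar from where it was at the start of the episode below 0.03 m and angle between jar's own z axis and vertical below 0.1 rad); the arm keeps its last pose, push and grip.
It fails at once if the stopper or the cap is dropped (falls faster than 0.45 m/s with no finger on either) (linear speed of any of stopper, cap above 0.45 m/s and contact force between the fingers and stopper below 0.1 N and contact force between the fingers and cap below 0.1 N).
It fails at once if the stopper is slammed or pressed onto the jar with more than 40 N (contact force between stopper and jar above 40 N).
It fails at once if the stopper comes up out of the jar together with the gripped cap (contact force between the fingers and cap above 1 N and contact force between the fingers and stopper below 0.1 N and horizontal distance between stopper_knob and jar below 0.03 m and z of stopper_knob in the frame of jar above 0.116 m).
It fails at once if the jar is knocked over or pushed more than 30 mm (distance of jar from where it was at the start of the episode above 0.03 m or angle between jar's own z axis and vertical above 0.25 rad).
It fails at once if a bystander is moved more than 30 mm (distance of any of glass_jar, spoon, lighter, bowl from where it was at the start of the episode above 0.03 m).
It also fails if it takes over 72 s, if anything falls off the work surface, if the arm or the gripper's body presses on something with over 40 N, if the wrist force passes 120 N, or if a joint passes its speed limit or range.

ROBOT

A 7-joint arm with a two-finger parallel gripper is mounted at the origin on the work surface. World frame = base frame: x ahead of the robot, y to its left, z up, the work surface at z = 0. Lengths are in m, angles in rad, forces in N, time in s.
With the tool pointing down it reaches from about 0.425 to 0.95 m from the base axis. Payload 4.7 kg.
Tool frame: the origin (TCP) lies on the centre line of the jaws, within the pads' length; the fingertips stand 25 mm ahead of it and the grasp point (between the pads) lies 6 mm ahead of it; z points along the fingers, y is the direction in which the jaws open and shut (so a half turn about z gives the same grasp; the last joint's range is limited). The gripper opens to 87 mm and grips with 3 to 60 N. Pads are 19 mm wide; open, the fingers measure 117 mm over their backs; the gripper's body (75 mm by 190 mm) begins 51 mm behind the grasp point.
Start: joints at [1.102, 0.469, -0.049, 1.532, 0.024, 1.141, -0.082], TCP at [0.287, -0.611, 0.248] pointing down, gripper open.
Joint ranges: [-2.59, 2.59], [-0.33, 1.99], [-1.39, 1.29], [0.1, 2.45], [-1.04, 4.18], [0.21, 1.99], [-2.66, 2.66]. Speed limits (rad/s): [2.57, 2.57, 3.14, 3.14, 3.14, 3.14, 3.14].

INTERFACE

Orientations are given as a 3x3 rotation matrix whose columns are the frame's x, y, z axes.
In Python, from rig import bot gives the robot as it stands. The module is installed in compiled form; this text tells all that it offers.
- The arm moves only by the tool drive_tool, never from a script. Its argument "targets" is a list of rows, each an object of numbers: "dx", "dy", "dz": the shift along the tool's x, y, z in units of 50 mm (1.0 is 50 mm); "ax", "ay", "az": the turn, a rotation vector about the tool's x, y, z in units of 6 degrees (1.0 is 6 degrees). In form: [{"dx": .., "dy": .., "dz": .., "ax": .., "ay": .., "az": ..}, ...]. A call has 1 to 20 rows; each row shifts and turns the commanded pose from where the row before left it, along the tool's axes as they then stand; what a row does not reach is not made up. A row lasts 1/10 s, in which the tool goes at most 50 mm and 8.59 degrees, less where a joint would pass 70% of its speed; a pose out of reach is approached as far as the arm can. A call is refused whole if a number of a shift passes 1 or a number of a turn 1, either way. A call with a gripper value outside its range is refused whole. "jaw" is the closure in counts, from 0 (fully open) to 255 (shut), set as the call begins (left out, the last holds). The fingers move at their own pace and stop on an object; "grip_force" is the grip in N (left out, the last holds). Time passes only in rows, so rows that do not move let the fingers close. It gives the time, the measured TCP pose, the force and the opening at its end, in the units of the state.
- bot.observe(): the state, without advancing time (a new reading comes with each control period).
- bot.get_image(name): name is "side" or "top"; returns a dict with "img" (480x640x3 uint8, red, green, blue), "mtx" (3x3 intrinsics, pixels), "pose" (4x4, takes a point from camera to world coordinates). Camera axes: x right, y up, looking along -z (the intrinsics and any distortion apply to the point x, -y, -z); pixel columns grow to the right and rows downward; lengths in m; the calibration is good to about 2 mm. A picture is of the moment at which its call begins. There is no depth.
- bot.hand_in(): hands the job in, once; it reports no verdict.
Trained networks look in the newest picture that a camera, given by its name, has taken for a name from the list of things; names that differ only in an ending like _2 or _b are one class to them, and where a whole thing is asked for, a point or a joint stands for the part that bears it (a point fixed in the world has none). Each returns a list of dicts, best first, with "score" (0 to 1); they miss things now and then, are a little off and sometimes report something else, mostly with a low value. They report only what shows in the picture. A call takes as long as a camera call.
- bot.masks_of(label, camera): "region" (480x640 bool, what is visible of it) and "bbox" ([left, top, right, bottom] in pixels, round what is visible of it).
- bot.mark_of(label, camera): "uv" ([column, row] in pixels: a listed point, or the origin of a listed thing).
The state is a dict: "t": time; "joint_positions": joint angles; "joint_vel": joint speeds; "effort": joint torques, N m; "ee_pos": TCP position; "tcp_rot": TCP orientation; "contact_force": force on the tool from outside, world axes, zero at the start; "moment": the same for the moment, N m; "opening": opening from 0.0 (shut) to 1.0 (fully open).
Only numpy, scipy, OpenCV 4.12 (cv2) and the standard library are available. Lean on these libraries where they do the work, as an engineer would, in place of code of your own. Each camera call takes 0.05 s, during which the arm holds its last target.

## Working session

There is one attempt and no reset: what is moved stays moved. The work goes in short steps, Python scripts to look and compute and a tool call to move; the robot and the scene stay as the last step left them, time stands still between calls to the robot, and variables do not carry over. Pictures are saved under pics/ and viewed, and the job is handed in when it is done.

Besides the shell and the picture viewer there is one more tool, called after "Call:" as a command line: name --argument value ..., lists and objects as JSON in quotes. drive_tool: Moves the arm, as the interface text tells. Its arguments: {"type":"object","properties":{"targets":{"type":"array","items":{"type":"object","properties":{"dx":{"type":"number"},"dy":{"type":"number"},"dz":{"type":"number"},"ax":{"type":"number"},"ay":{"type":"number"},"az":{"type":"number"}}}},"jaw":{"type":"number"},"grip_force":{"type":"number"}},"required":["targets"]}

```bash
mkdir -p pics
cat > h.py <<'E'
from rig import bot
import numpy as np, cv2
def look(n,tag):
    r=bot.get_image(n); cv2.imwrite(f'pics/{tag}.png',r['img'][:,:,::-1]); return r
def ray(r,uv):
    K=np.array(r['mtx']);P=np.array(r['pose'])
    d=np.linalg.inv(K)@[uv[0],uv[1],1]; d=np.array([d[0],-d[1],-d[2]])
    return P[:3,3],P[:3,:3]@d
def atz(r,uv,z):
    o,d=ray(r,uv); return o+d*(z-o[2])/d[2]
def tri(rs,uvs):
    A=np.zeros((3,3));b=np.zeros(3);L=[]
    for r,u in zip(rs,uvs):
        o,d=ray(r,u);d=d/np.linalg.norm(d);M=np.eye(3)-np.outer(d,d);A+=M;b+=M@o;L.append((o,M))
    x=np.linalg.solve(A,b); return x,[np.linalg.norm(M@(x-o)) for o,M in L]
def proj(r,p):
    P=np.array(r['pose']);c=P[:3,:3].T@(np.array(p)-P[:3,3]);q=np.array(r['mtx'])@[c[0],-c[1],-c[2]];return q[:2]/q[2]
E
python3 - <<'E'
from h import *
rs={n:look(n,n+'0') for n in('side','top')}
for n,r in rs.items(): print(n,np.round(r['mtx'],1).tolist(),np.round(r['pose'],3).tolist())
for l in ['jar','stopper_knob','cap_mid','lamp_handle','lamp_hinge','glass_jar','spoon','lighter','bowl']:
    u={}
    for n in rs:
        m=bot.mark_of(l,n)
        print(l,n,[(np.round(x['uv'],1).tolist(),round(x['score'],2)) for x in m[:2]])
        if m:u[n]=m[0]['uv']
    if len(u)==2: print('   ',*tri([rs['side'],rs['top']],[u['side'],u['top']]))
s=bot.observe();print({k:np.round(v,3).tolist() for k,v in s.items()})
E
```

```text
side [[507.4, 0.0, 322.2], [0.0, 507.4, 238.5], [0.0, 0.0, 1.0]] [[-0.767, 0.357, -0.533, 0.139], [-0.642, -0.416, 0.644, 0.584], [0.009, 0.836, 0.548, 0.683], [0.0, 0.0, 0.0, 1.0]]
top [[584.3, 0.0, 325.1], [0.0, 584.3, 242.8], [0.0, 0.0, 1.0]] [[0.13, 0.971, -0.199, 0.371], [-0.992, 0.127, -0.028, -0.023], [-0.002, 0.201, 0.98, 1.276], [0.0, 0.0, 0.0, 1.0]]
jar side [([308.8, 371.7], 0.66), ([263.5, 435.7], 0.64)]
jar top [([247.9, 282.8], 0.62)]
    [0.51247402 0.16202385 0.05833746] [np.float64(0.0006844677677976346), np.float64(0.0006844677677977064)]
stopper_knob side [([435.4, 268.1], 0.51)]
stopper_knob top [([401.5, 320.7], 0.66), ([340.0, 219.4], 0.38)]
    [ 0.4716393  -0.16081225  0.10265838] [np.float64(0.0004193661877641195), np.float64(0.00041936618776411546)]
cap_mid side [([378.9, 318.5], 0.4)]
cap_mid top [([401.6, 324.7], 0.63)]
    [ 0.52159795 -0.15440576 -0.06000236] [np.float64(0.052701531645166576), np.float64(0.0527015316451667)]
lamp_handle side [([316.5, 242.4], 0.89)]
lamp_handle top [([246.7, 260.9], 0.72)]
    [0.52189958 0.13428898 0.28966115] [np.float
[... 763 characters left out ...]
32659e-02] [np.float64(0.001793564443592417), np.float64(0.001793564443592558)]
bowl side [([473.9, 249.1], 0.73), ([309.7, 370.9], 0.32)]
bowl top [([478.8, 333.5], 0.91)]
    [ 0.46731882 -0.32627125  0.06332312] [np.float64(0.0020219046540639724), np.float64(0.0020219046540640674)]
{'t': 1.0, 'joint_positions': [1.102, 0.469, -0.049, 1.532, 0.024, 1.141, -0.082], 'joint_vel': [-0.001, 0.001, -0.001, 0.001, -0.001, -0.001, -0.0], 'effort': [-0.0, -50.785, -0.08, -23.646, -0.061, 0.031, 0.0], 'ee_pos': [0.287, -0.611, 0.248], 'tcp_rot': [[0.905, 0.426, 0.0], [0.426, -0.905, -0.0], [0.0, 0.0, -1.0]], 'contact_force': [-0.052, -0.681, 0.401], 'moment': [0.008, -0.026, -0.004], 'opening': 1.0}
```

View pics/side0.png

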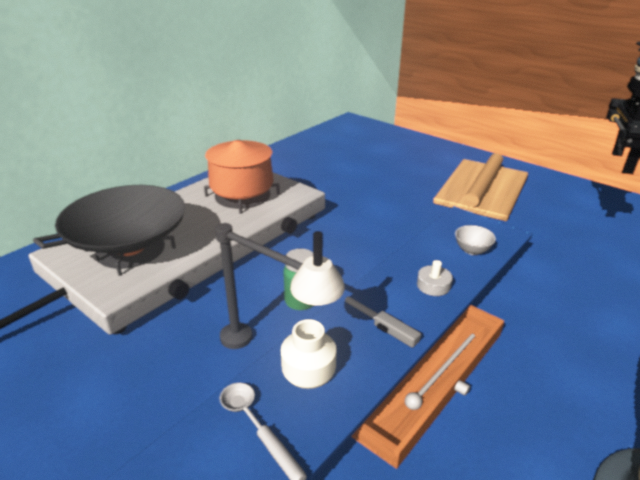

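View pics/top0.png

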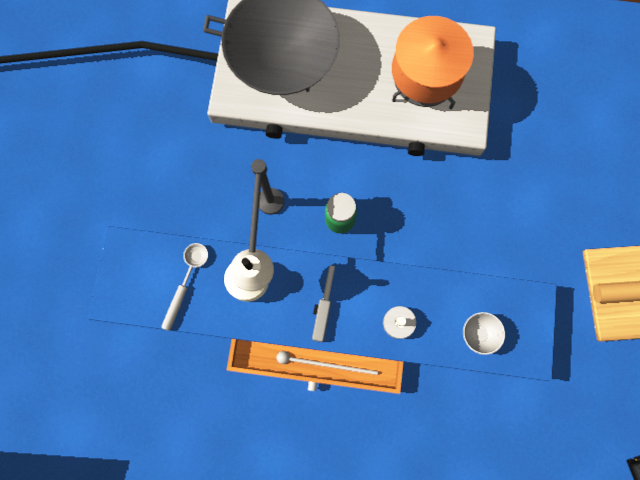

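The side view shows the lamp head at (317,275) over the jar at (308,350), and the lid with its knob at (436,275). In the top view the lamp handle is at (247,262), the hinge at (260,165) and the lid at (400,322). The triangulated heights match the given ones. I'll start with the lamp: rise and travel to above the handle, then swing it to +y, away from the lid.

Call:
drive_tool --targets '[{"dz": -1},{"dz": -1},{"dz": -0.4},{"dx": 0.66,"dy": -0.72},{"dx": 0.66,"dy": -0.72},{"dx": 0.66,"dy": -0.72},{"dx": 0.66,"dy": -0.72},{"dx": 0.66,"dy": -0.72},{"dx": 0.66,"dy": -0.72},{"dx": 0.66,"dy": -0.72},{"dx": 0.66,"dy": -0.72},{"dx": 0.66,"dy": -0.72},{"dx": 0.66,"dy": -0.72},{"dx": 0.66,"dy": -0.72},{"dx": 0.66,"dy": -0.72},{"dx": 0.66,"dy": -0.72},{"dx": 0.66,"dy": -0.72},{"dx": 0.66,"dy": -0.72},{"dx": 0.66,"dy": -0.72}]' --jaw 130 --grip_force 10

```text
schema error: expected keys dx, dy, dz, ax, ay, az
```

Call:
drive_tool --targets '[{"az": -1},{"az": -1},{"az": -1},{"az": -1},{"az": -1},{"az": -1},{"az": -1},{"az": -1},{"az": -1},{"az": -1},{"az": -1},{"az": -1},{"az": -1},{"az": -1},{"az": -1},{"az": -1},{"az": -1},{"az": -1},{"az": -1},{"az": -1}]'

```text
schema error: expected keys dx, dy, dz, ax, ay, az
```

Call:
drive_tool --targets '[{"az": -1},{"az": -1},{"az": -1},{"az": -1},{"az": -1},{"az": -0.5},{}]'

```text
schema error: expected keys dx, dy, dz, ax, ay, az
```

Run:
```python
from h import *
s=bot.observe();print({k:np.round(v,3).tolist() for k,v in s.items() if k in('t','ee_pos','tcp_rot','opening','joint_positions','contact_force')})
rs={n:look(n,n+'1') for n in('side','top')}
for l,z in [('lamp_handle',.285),('lamp_hinge',.236),('jar',.06)]:
    u={}
    for n in rs:
        m=bot.mark_of(l,n)
        if m:u[n]=m[0]['uv'];print(l,n,np.round(m[0]['uv'],1),round(m[0]['score'],2),np.round(atz(rs[n],u[n],z),4))
```

```text
{'t': 1.0, 'joint_positions': [1.102, 0.469, -0.049, 1.532, 0.024, 1.141, -0.082], 'ee_pos': [0.287, -0.611, 0.248], 'tcp_rot': [[0.905, 0.426, 0.0], [0.426, -0.905, -0.0], [0.0, 0.0, -1.0]], 'contact_force': [-0.052, -0.681, 0.401], 'opening': 1.0}
lamp_handle side [317.1 243.1] 0.73 [0.5243 0.1297 0.285 ]
lamp_handle top [244.9 262.1] 0.93 [0.5204 0.138  0.285 ]
lamp_hinge side [225.6 233.4] 0.62 [0.7031 0.1492 0.236 ]
lamp_hinge top [261.8 171.5] 0.64 [0.7011 0.1416 0.236 ]
jar side [308.1 371.6] 0.83 [0.5131 0.164  0.06  ]
jar top [247.6 281.7] 0.71 [0.5139 0.1624 0.06  ]
```

Call:
drive_tool --targets '[{"dx": 0,"dy": 0,"dz": -1,"ax": 0,"ay": 0,"az": 0},{"dx": 0,"dy": 0,"dz": -1,"ax": 0,"ay": 0,"az": 0},{"dx": 0,"dy": 0,"dz": -0.4,"ax": 0,"ay": 0,"az": 0},{"dx": 0.66,"dy": -0.72,"dz": 0,"ax": 0,"ay": 0,"az": 0},{"dx": 0.66,"dy": -0.72,"dz": 0,"ax": 0,"ay": 0,"az": 0},{"dx": 0.66,"dy": -0.72,"dz": 0,"ax": 0,"ay": 0,"az": 0},{"dx": 0.66,"dy": -0.72,"dz": 0,"ax": 0,"ay": 0,"az": 0},{"dx": 0.66,"dy": -0.72,"dz": 0,"ax": 0,"ay": 0,"az": 0},{"dx": 0.66,"dy": -0.72,"dz": 0,"ax": 0,"ay": 0,"az": 0},{"dx": 0.66,"dy": -0.72,"dz": 0,"ax": 0,"ay": 0,"az": 0},{"dx": 0.66,"dy": -0.72,"dz": 0,"ax": 0,"ay": 0,"az": 0},{"dx": 0.66,"dy": -0.72,"dz": 0,"ax": 0,"ay": 0,"az": 0},{"dx": 0.66,"dy": -0.72,"dz": 0,"ax": 0,"ay": 0,"az": 0},{"dx": 0.66,"dy": -0.72,"dz": 0,"ax": 0,"ay": 0,"az": 0},{"dx": 0.66,"dy": -0.72,"dz": 0,"ax": 0,"ay": 0,"az": 0},{"dx": 0.66,"dy": -0.72,"dz": 0,"ax": 0,"ay": 0,"az": 0},{"dx": 0.66,"dy": -0.72,"dz": 0,"ax": 0,"ay": 0,"az": 0},{"dx": 0.66,"dy": -0.72,"dz": 0,"ax": 0,"ay": 0,"az": 0},{"dx": 0.66,"dy": -0.72,"dz": 0,"ax": 0,"ay": 0,"az": 0}]' --jaw 130 --grip_force 10

```text
t: 3.3
ee_pos: [0.5202, 0.1369, 0.3679]
tcp_rot: [[0.905, 0.425, 0.001], [0.425, -0.905, -0.0], [0.001, 0.001, -1.0]]
contact_force: [1.7, 0.1, 0.1]
opening: 0.487
```

Call:
drive_tool --targets '[{"dx": 0,"dy": 0,"dz": 0,"ax": 0,"ay": 0,"az": -1},{"dx": 0,"dy": 0,"dz": 0,"ax": 0,"ay": 0,"az": -1},{"dx": 0,"dy": 0,"dz": 0,"ax": 0,"ay": 0,"az": -1},{"dx": 0,"dy": 0,"dz": 0,"ax": 0,"ay": 0,"az": -1},{"dx": 0,"dy": 0,"dz": 0,"ax": 0,"ay": 0,"az": -1},{"dx": 0,"dy": 0,"dz": 0,"ax": 0,"ay": 0,"az": -1},{"dx": 0,"dy": 0,"dz": 0,"ax": 0,"ay": 0,"az": -1},{"dx": 0,"dy": 0,"dz": 0,"ax": 0,"ay": 0,"az": -1},{"dx": 0,"dy": 0,"dz": 0,"ax": 0,"ay": 0,"az": -1},{"dx": 0,"dy": 0,"dz": 0,"ax": 0,"ay": 0,"az": -1},{"dx": 0,"dy": 0,"dz": 0,"ax": 0,"ay": 0,"az": -1},{"dx": 0,"dy": 0,"dz": 0,"ax": 0,"ay": 0,"az": -1},{"dx": 0,"dy": 0,"dz": 0,"ax": 0,"ay": 0,"az": -1},{"dx": 0,"dy": 0,"dz": 0,"ax": 0,"ay": 0,"az": -1},{"dx": 0,"dy": 0,"dz": 0,"ax": 0,"ay": 0,"az": -1},{"dx": 0,"dy": 0,"dz": 0,"ax": 0,"ay": 0,"az": -1},{"dx": 0,"dy": 0,"dz": 0,"ax": 0,"ay": 0,"az": -1},{"dx": 0,"dy": 0,"dz": 0,"ax": 0,"ay": 0,"az": -1},{"dx": 0,"dy": 0,"dz": 0,"ax": 0,"ay": 0,"az": -1},{"dx": 0,"dy": 0,"dz": 0,"ax": 0,"ay": 0,"az": -1}]'

```text
t: 5.3
ee_pos: [0.5199, 0.1351, 0.3676]
tcp_rot: [[-0.823, 0.567, 0.0], [0.567, 0.823, -0.0], [-0.0, -0.0, -1.0]]
contact_force: [-0.3, 0.5, -0.1]
opening: 0.494
```

Call:
drive_tool --targets '[{"dx": 0,"dy": 0,"dz": 0,"ax": 0,"ay": 0,"az": -1},{"dx": 0,"dy": 0,"dz": 0,"ax": 0,"ay": 0,"az": -1},{"dx": 0,"dy": 0,"dz": 0,"ax": 0,"ay": 0,"az": -1},{"dx": 0,"dy": 0,"dz": 0,"ax": 0,"ay": 0,"az": -1},{"dx": 0,"dy": 0,"dz": 0,"ax": 0,"ay": 0,"az": -1},{"dx": 0,"dy": 0,"dz": 0,"ax": 0,"ay": 0,"az": -0.8}]'

```text
t: 5.9
ee_pos: [0.5199, 0.1351, 0.3676]
tcp_rot: [[-1.0, -0.003, 0.0], [-0.003, 1.0, -0.0], [-0.0, -0.0, -1.0]]
contact_force: [0.7, -0.1, 0.0]
opening: 0.491
```

Run:
```python
from h import *
rs={n:look(n,n+'2') for n in('side','top')}
s=bot.observe();print({k:np.round(v,3).tolist() for k,v in s.items() if k in('t','ee_pos','tcp_rot','opening','joint_positions','contact_force')})
for l,z in [('lamp_handle',.285),('lamp_hinge',.236)]:
    for n in rs:
        m=bot.mark_of(l,n)
        if m:u=m[0]['uv'];print(l,n,np.round(u,1),round(m[0]['score'],2),np.round(atz(rs[n],u,z),4))
```

```text
{'t': 6.0, 'joint_positions': [0.539, 0.327, -1.107, 1.648, 0.298, 1.353, 0.958], 'ee_pos': [0.52, 0.135, 0.368], 'tcp_rot': [[-1.0, 0.0, -0.0], [0.0, 1.0, 0.0], [0.0, 0.0, -1.0]], 'contact_force': [0.387, -0.19, 0.232], 'opening': 0.493}
lamp_handle side [317.  242.1] 0.62 [0.5261 0.1278 0.285 ]
lamp_hinge side [225.7 232.4] 0.72 [0.7053 0.1471 0.236 ]
lamp_hinge top [263.  170.5] 0.72 [0.7033 0.1397 0.236 ]
```

Call:
drive_tool --targets '[{"dx": 0,"dy": 0,"dz": 0.4,"ax": 0,"ay": 0,"az": 0},{"dx": 0,"dy": 0,"dz": 0.4,"ax": 0,"ay": 0,"az": 0},{"dx": 0,"dy": 0,"dz": 0.4,"ax": 0,"ay": 0,"az": 0},{"dx": 0,"dy": 0,"dz": 0.36,"ax": 0,"ay": 0,"az": 0}]'

```text
t: 6.6
ee_pos: [0.5198, 0.1351, 0.2887]
tcp_rot: [[-1.0, 0.001, -0.0], [0.001, 1.0, -0.001], [0.0, -0.001, -1.0]]
contact_force: [0.5, -0.9, 0.3]
opening: 0.494
```

Call:
drive_tool --targets '[{"dx": 0,"dy": 0,"dz": 0,"ax": 0,"ay": 0,"az": 0},{"dx": 0,"dy": 0,"dz": 0,"ax": 0,"ay": 0,"az": 0},{"dx": 0,"dy": 0,"dz": 0,"ax": 0,"ay": 0,"az": 0},{"dx": 0,"dy": 0,"dz": 0,"ax": 0,"ay": 0,"az": 0}]' --jaw 255 --grip_force 10

```text
t: 7.0
ee_pos: [0.5204, 0.1356, 0.2907]
tcp_rot: [[-1.0, 0.0, 0.002], [0.0, 1.0, 0.0], [-0.002, 0.0, -1.0]]
contact_force: [-0.1, -0.2, -0.5]
opening: 0.211
```

Run:
```python
from h import *
rs={n:look(n,n+'3') for n in('side','top')}
s=bot.observe();print({k:np.round(v,3).tolist() for k,v in s.items() if k in('t','ee_pos','opening','joint_positions','contact_force')})
```

```text
{'t': 7.1, 'joint_positions': [0.501, 0.387, -1.072, 1.764, 0.363, 1.207, 0.898], 'ee_pos': [0.52, 0.135, 0.29], 'contact_force': [-0.23, -0.215, 3.074], 'opening': 0.154}
```

View pics/side3.png

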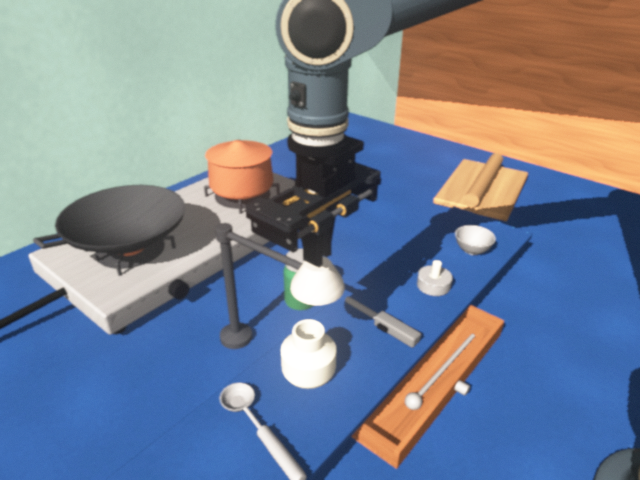

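Call:
drive_tool --targets '[{"dx": 0,"dy": 0,"dz": 0,"ax": 0,"ay": 0,"az": -0.45},{"dx": -0.01,"dy": 0.2,"dz": 0,"ax": 0,"ay": 0,"az": 0.5},{"dx": -0.01,"dy": 0.2,"dz": 0,"ax": 0,"ay": 0,"az": 0.5},{"dx": -0.01,"dy": 0.2,"dz": 0,"ax": 0,"ay": 0,"az": 0.5},{"dx": -0.01,"dy": 0.2,"dz": 0,"ax": 0,"ay": 0,"az": 0.5},{"dx": -0.01,"dy": 0.2,"dz": 0,"ax": 0,"ay": 0,"az": 0.5},{"dx": -0.01,"dy": 0.2,"dz": 0,"ax": 0,"ay": 0,"az": 0.5}]'

```text
t: 7.8
ee_pos: [0.5258, 0.1949, 0.2903]
tcp_rot: [[-0.964, 0.266, -0.004], [0.266, 0.964, -0.002], [0.003, -0.003, -1.0]]
contact_force: [-6.9, -2.6, 6.1]
opening: 0.153
```

Call:
drive_tool --targets '[{"dx": -0.02,"dy": 0.4,"dz": 0,"ax": 0,"ay": 0,"az": 1},{"dx": -0.02,"dy": 0.4,"dz": 0,"ax": 0,"ay": 0,"az": 1},{"dx": -0.02,"dy": 0.4,"dz": 0,"ax": 0,"ay": 0,"az": 1},{"dx": -0.02,"dy": 0.4,"dz": 0,"ax": 0,"ay": 0,"az": 1}]'

```text
t: 8.2
ee_pos: [0.5618, 0.267, 0.2903]
tcp_rot: [[-0.772, 0.635, -0.004], [0.635, 0.772, -0.001], [0.003, -0.003, -1.0]]
contact_force: [-6.3, -0.9, 4.7]
opening: 0.156
```

Call:
drive_tool --targets '[{"dx": -0.02,"dy": 0.4,"dz": 0,"ax": 0,"ay": 0,"az": 1},{"dx": -0.02,"dy": 0.4,"dz": 0,"ax": 0,"ay": 0,"az": 1},{"dx": -0.02,"dy": 0.4,"dz": 0,"ax": 0,"ay": 0,"az": 1},{"dx": -0.02,"dy": 0.4,"dz": 0,"ax": 0,"ay": 0,"az": 1},{"dx": -0.02,"dy": 0.4,"dz": 0,"ax": 0,"ay": 0,"az": 1},{"dx": 0,"dy": 0,"dz": 0,"ax": 0,"ay": 0,"az": 0},{"dx": 0,"dy": 0,"dz": 0,"ax": 0,"ay": 0,"az": 0}]'

```text
t: 8.9
ee_pos: [0.6441, 0.3261, 0.2903]
tcp_rot: [[-0.357, 0.934, 0.001], [0.934, 0.357, 0.005], [0.004, 0.003, -1.0]]
contact_force: [-0.0, 5.9, 1.0]
opening: 0.157
```

Call:
drive_tool --targets '[{"dx": 0,"dy": 0,"dz": 0,"ax": 0,"ay": 0,"az": 0},{"dx": 0,"dy": 0,"dz": 0,"ax": 0,"ay": 0,"az": 0},{"dx": 0,"dy": 0,"dz": 0,"ax": 0,"ay": 0,"az": 0},{"dx": 0,"dy": 0,"dz": 0,"ax": 0,"ay": 0,"az": 0}]' --jaw 140

```text
t: 9.3
ee_pos: [0.6446, 0.3222, 0.2894]
tcp_rot: [[-0.353, 0.936, -0.0], [0.936, 0.353, -0.001], [-0.001, -0.0, -1.0]]
contact_force: [0.9, -0.3, -0.6]
opening: 0.41
```

Call:
drive_tool --targets '[{"dx": 0,"dy": 0,"dz": -0.4,"ax": 0,"ay": 0,"az": 0},{"dx": 0,"dy": 0,"dz": -0.6,"ax": 0,"ay": 0,"az": 0},{"dx": 0,"dy": 0,"dz": -1,"ax": 0,"ay": 0,"az": 0}]'

```text
t: 9.6
ee_pos: [0.6439, 0.3215, 0.387]
tcp_rot: [[-0.353, 0.935, -0.006], [0.935, 0.353, -0.005], [-0.002, -0.007, -1.0]]
contact_force: [0.9, -0.8, 0.2]
opening: 0.452
```

Run:
```python
from h import *
rs={n:look(n,n+'4') for n in('side','top')}
s=bot.observe();print({k:np.round(v,3).tolist() for k,v in s.items() if k in('t','ee_pos','tcp_rot','opening','joint_positions','contact_force')})
for l,z in [('lamp_handle',.285),('jar',.06),('stopper_knob',.103),('cap_mid',.0755)]:
    for n in rs:
        m=bot.mark_of(l,n)
        for q in m[:2]:u=q['uv'];print(l,n,np.round(u,1),round(q['score'],2),np.round(atz(rs[n],u,z),4))
```

```text
{'t': 9.7, 'joint_positions': [-0.129, 0.559, -0.701, 1.158, 0.351, 1.527, -0.401], 'ee_pos': [0.646, 0.325, 0.398], 'tcp_rot': [[-0.353, 0.936, 0.01], [0.936, 0.353, 0.007], [0.003, 0.012, -1.0]], 'contact_force': [0.361, 0.036, 0.36], 'opening': 0.451}
lamp_handle side [148.  272.4] 0.84 [0.646 0.324 0.285]
jar side [313.3 372.5] 0.75 [0.5056 0.16   0.06  ]
jar top [250.6 282.8] 0.7 [0.5124 0.1558 0.06  ]
jar top [401.1 322.4] 0.66 [ 0.4713 -0.1655  0.06  ]
stopper_knob side [436.8 267.6] 0.47 [ 0.4706 -0.1634  0.103 ]
stopper_knob top [404.4 318.4] 0.66 [ 0.4765 -0.1662  0.103 ]
stopper_knob top [248.8 283.3] 0.3 [0.5059 0.1529 0.103 ]
cap_mid side [433.2 283.1] 0.78 [ 0.4666 -0.1496  0.0755]
cap_mid top [401.5 324.9] 0.61 [ 0.4651 -0.165   0.0755]
```

View pics/top4.png

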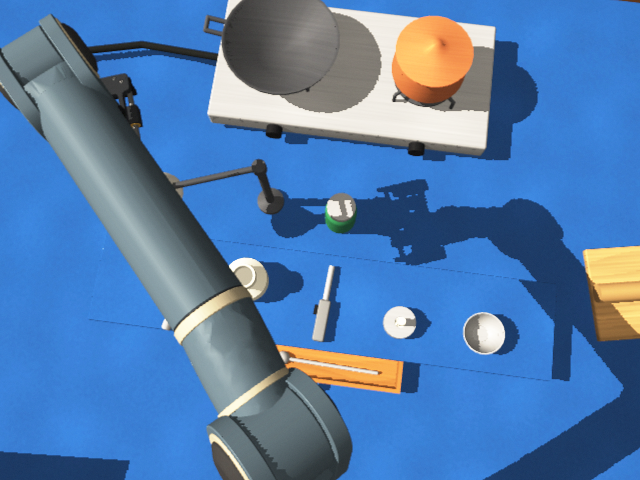

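View pics/side4.png

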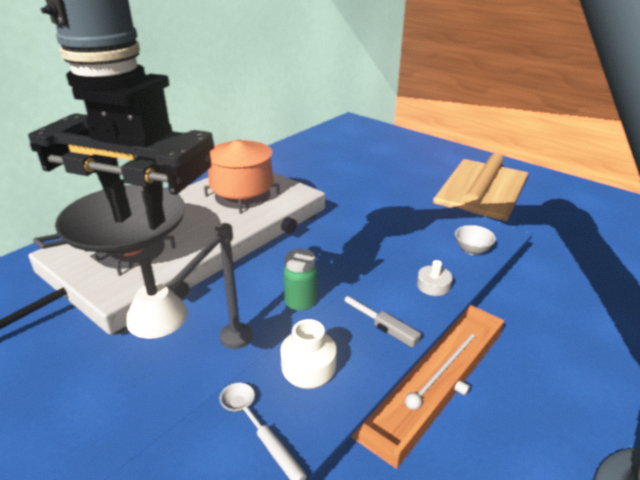

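The top and side views show the lamp swung aside: the handle is at about (0.646, 0.324), roughly 0.21 m from the jar, and the jar has not moved. Next I'll fit the lid and jar positions more exactly, using silhouettes of the known shapes.

```bash
cat > fit.py <<'E'
from h import *
from scipy.optimize import minimize
LID=[(0,16.5),(8,16.5),(8,32.5),(28,32.5),(28,8),(58,8)]   # cap rim: cap_mid is 43-27.5=15.5 -> 3..28
LID=[(0,16.5),(3,16.5),(3,32.5),(28,32.5),(28,8),(58,8)]
JAR=[(0,43),(48,43),(62,24),(87,24)]
def sil(r,prof,p,S=4):
    a=np.linspace(0,2*np.pi,48,endpoint=False); m=np.zeros((480*S//1,640*S),np.uint8)
    rings=[]
    for z,R in prof:
        pts=np.stack([p[0]+R/1000*np.cos(a),p[1]+R/1000*np.sin(a),np.full(48,p[2]+z/1000)],1)
        rings.append(np.array([proj(r,q) for q in pts]))
    for A,B in zip(rings[:-1],rings[1:]):
        h=cv2.convexHull(np.vstack([A,B]).astype(np.float32))
        cv2.fillConvexPoly(m,np.round((h+0.5)*S*16).astype(np.int32),1,shift=4)
    return cv2.resize(m.astype(np.float32),(640,480),interpolation=cv2.INTER_AREA)
def fit(views,prof,p0,z):
    ms=[(r,m.astype(np.float32)) for r,m in views]
    def c(x):
        t=0
        for r,m in ms:
            s=sil(r,prof,[x[0]/1000,x[1]/1000,z]); t+=1-np.minimum(s,m).sum()/np.maximum(s,m).sum()
        return t
    o=minimize(c,np.array(p0)*1000,method='Nelder-Mead',options=dict(initial_simplex=np.array(p0)*1000+np.array([[0,0],[6,0],[0,6]]),xatol=.1,fatol=1e-4))
    return o.x/1000,o.fun
E
python3 - <<'E'
from fit import *
rs={n:look(n,n+'5') for n in('side','top')}
for lab,prof,p0,names in [('cap_mid',LID,(.470,-.163),('side','top')),('stopper_knob',LID,(.470,-.163),('side','top')),('jar',JAR,(.512,.161),('side',))]:
    V=[]
    for n in names:
        for q in bot.masks_of(lab,n)[:2]: print(lab,n,round(q['score'],2),np.round(q['bbox']),q['region'].sum())
        V.append((rs[n],bot.masks_of(lab,n)[0]['region']))
    if lab!='stopper_knob':
        print(lab,fit(V,prof,p0,.06)); 
        for v in V: print('  single',fit([v],prof,p0,.06))
for n,(x,y,w,h) in {'side':(390,230,90,90),'top':(360,280,90,90)}.items():
    cv2.imwrite(f'pics/lid5{n}.png',cv2.resize(rs[n]['img'][y:y+h,x:x+w,::-1],None,fx=6,fy=6,interpolation=cv2.INTER_CUBIC))
a=cv2.imread('pics/lid5side.png');b=cv2.imread('pics/lid5top.png');cv2.imwrite('pics/lid5.png',cv2.resize(np.hstack([a,b]),(800,400)))
E
```

```text
cap_mid side 0.62 [415. 267. 452. 295.] 755
cap_mid top 0.71 [385. 307. 417. 340.] 746
cap_mid (array([ 0.47067833, -0.1598647 ]), np.float64(0.3489934206008911))
  single (array([ 0.47042965, -0.16003241]), np.float64(0.2043592929840088))
  single (array([ 0.47060541, -0.15989238]), np.float64(0.14426392316818237))Traceback (most recent call last):
  File "<stdin>", line 7, in <module>
IndexError: list index out of range
```

Call:
drive_tool --targets '[{"dx": 0,"dy": 0,"dz": 0,"ax": 0,"ay": 0,"az": 1},{"dx": 0,"dy": 0,"dz": 0,"ax": 0,"ay": 0,"az": 1},{"dx": 0,"dy": 0,"dz": 0,"ax": 0,"ay": 0,"az": 1},{"dx": 0,"dy": 0,"dz": 0,"ax": 0,"ay": 0,"az": 0.45},{"dx": -0.88,"dy": -0.32,"dz": 0,"ax": 0,"ay": 0,"az": 0},{"dx": -0.88,"dy": -0.32,"dz": 0,"ax": 0,"ay": 0,"az": 0},{"dx": -0.88,"dy": -0.32,"dz": 0,"ax": 0,"ay": 0,"az": 0},{"dx": -0.88,"dy": -0.32,"dz": 0,"ax": 0,"ay": 0,"az": 0},{"dx": -0.88,"dy": -0.32,"dz": 0,"ax": 0,"ay": 0,"az": 0},{"dx": -0.88,"dy": -0.32,"dz": 0,"ax": 0,"ay": 0,"az": 0},{"dx": -0.88,"dy": -0.32,"dz": 0,"ax": 0,"ay": 0,"az": 0},{"dx": -0.88,"dy": -0.32,"dz": 0,"ax": 0,"ay": 0,"az": 0},{"dx": -0.88,"dy": -0.32,"dz": 0,"ax": 0,"ay": 0,"az": 0},{"dx": -0.88,"dy": -0.32,"dz": 0,"ax": 0,"ay": 0,"az": 0},{"dx": -0.88,"dy": -0.32,"dz": 0,"ax": 0,"ay": 0,"az": 0},{"dx": 0,"dy": 0,"dz": 0,"ax": 0,"ay": 0,"az": 0},{"dx": 0,"dy": 0,"dz": 0,"ax": 0,"ay": 0,"az": 0}]' --jaw 110

```text
t: 12.2
ee_pos: [0.4681, -0.1615, 0.3898]
tcp_rot: [[0.003, 1.0, 0.001], [1.0, -0.003, 0.0], [0.0, 0.001, -1.0]]
contact_force: [-0.5, 0.7, -0.4]
opening: 0.569
```

Run:
```python
from fit import *
rs={n:look(n,n+'6') for n in('side','top')}
s=bot.observe();print({k:np.round(v,4).tolist() for k,v in s.items() if k in('t','ee_pos','tcp_rot','opening','joint_positions','contact_force')})
V=[]
for n in rs:
    q=bot.masks_of('jar',n)
    for e in q[:2]: print(n,round(e['score'],2),e['bbox'],e['region'].sum())
    if q: V.append((rs[n],q[0]['region']))
for v in V: print(fit([v],JAR,(.512,.161),.06))
```

```text
{'t': 12.3, 'joint_positions': [0.678, 0.1006, -0.4729, 1.7167, 0.0466, 1.3349, 0.1985], 'ee_pos': [0.469, -0.1592, 0.3898], 'tcp_rot': [[-0.0023, 1.0, 0.0007], [1.0, 0.0023, 0.0003], [0.0003, 0.0007, -1.0]], 'contact_force': [-0.9345, 0.534, -0.799], 'opening': 0.568}
side 0.8 [282.3, 321.4, 333.7, 390.3] 2973
side 0.66 [458.3, 225.8, 494.5, 256.7] 858
top 0.87 [225.9, 257.1, 270.5, 300.9] 1509
(array([0.51909051, 0.15609974]), np.float64(0.06758296489715576))
(array([0.51646997, 0.16125391]), np.float64(0.043414294719696045))
```

View pics/top6.png

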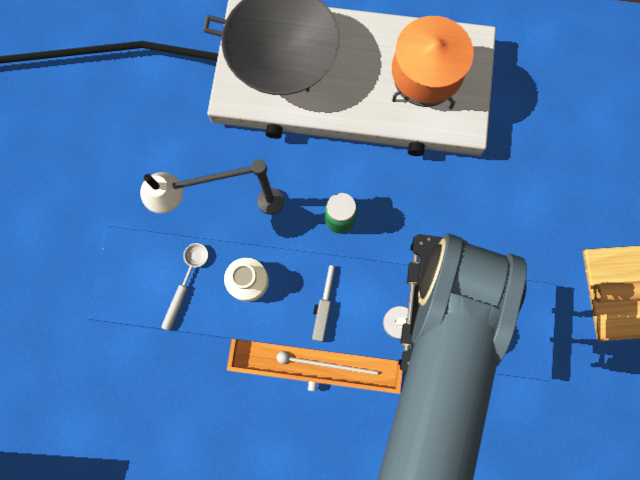

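Call:
drive_tool --targets '[{"dx": 0,"dy": 0.04,"dz": 0.8,"ax": 0,"ay": 0,"az": 0},{"dx": 0,"dy": 0,"dz": 0.8,"ax": 0,"ay": 0,"az": 0},{"dx": 0,"dy": 0,"dz": 0.8,"ax": 0,"ay": 0,"az": 0},{"dx": 0,"dy": 0,"dz": 0.8,"ax": 0,"ay": 0,"az": 0},{"dx": 0,"dy": 0,"dz": 0.8,"ax": 0,"ay": 0,"az": 0},{"dx": 0,"dy": 0,"dz": 0.6,"ax": 0,"ay": 0,"az": 0},{"dx": 0,"dy": 0,"dz": 0.2,"ax": 0,"ay": 0,"az": 0},{"dx": 0,"dy": 0,"dz": 0,"ax": 0,"ay": 0,"az": 0}]'

```text
t: 13.2
ee_pos: [0.4704, -0.1596, 0.1487]
tcp_rot: [[-0.002, 1.0, -0.002], [1.0, 0.002, 0.001], [0.001, -0.002, -1.0]]
contact_force: [-0.3, 0.6, 0.4]
opening: 0.566
```

Run:
```python
from fit import *
rs={n:look(n,n+'7') for n in('side','top')}
s=bot.observe();print({k:np.round(v,4).tolist() for k,v in s.items() if k in('t','ee_pos','tcp_rot','opening','contact_force')})
cv2.imwrite('pics/z7.png',cv2.resize(rs['side']['img'][200:320,360:520,::-1],None,fx=5,fy=5,interpolation=cv2.INTER_CUBIC))
cv2.imwrite('pics/j7.png',np.hstack([cv2.resize(rs['side']['img'][310:400,265:355,::-1],(400,400),interpolation=cv2.INTER_CUBIC),cv2.resize(rs['top']['img'][240:320,205:285,::-1],(400,400),interpolation=cv2.INTER_CUBIC)]))
```

```text
{'t': 13.3, 'ee_pos': [0.4719, -0.1604, 0.1509], 'tcp_rot': [[-0.0009, 1.0, 0.0025], [1.0, 0.0009, -0.0005], [-0.0006, 0.0025, -1.0]], 'contact_force': [0.093, -0.818, 0.9347], 'opening': 0.569}
```

View pics/z7.png

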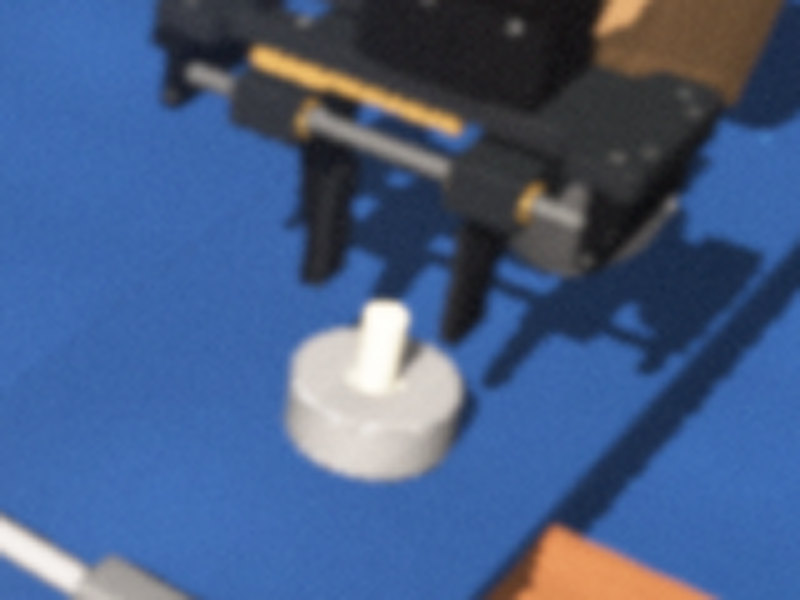

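View pics/j7.png

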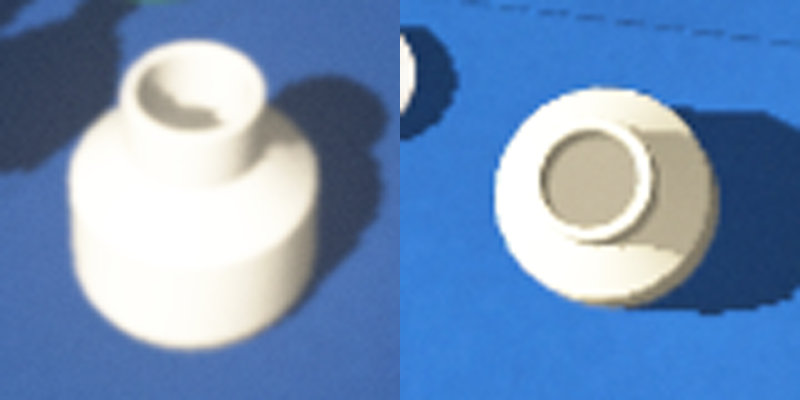

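The zoom shows the fingers on either side of the knob (zoom pixel (380,340)), clear of the cap. I'll go down and grip.

Call:
drive_tool --targets '[{"dx": 0,"dy": 0,"dz": 0.3,"ax": 0,"ay": 0,"az": 0},{"dx": 0,"dy": 0,"dz": 0.3,"ax": 0,"ay": 0,"az": 0},{"dx": 0,"dy": 0,"dz": 0.06,"ax": 0,"ay": 0,"az": 0},{"dx": 0,"dy": 0,"dz": 0,"ax": 0,"ay": 0,"az": 0}]'

```text
t: 13.7
ee_pos: [0.4713, -0.1608, 0.1176]
tcp_rot: [[-0.0, 1.0, 0.002], [1.0, 0.0, -0.001], [-0.001, 0.002, -1.0]]
contact_force: [0.3, -0.1, 0.5]
opening: 0.57
```

Call:
drive_tool --targets '[{"dx": 0,"dy": 0,"dz": 0,"ax": 0,"ay": 0,"az": 0},{"dx": 0,"dy": 0,"dz": 0,"ax": 0,"ay": 0,"az": 0},{"dx": 0,"dy": 0,"dz": 0,"ax": 0,"ay": 0,"az": 0},{"dx": 0,"dy": 0,"dz": 0,"ax": 0,"ay": 0,"az": 0},{"dx": 0,"dy": 0,"dz": 0,"ax": 0,"ay": 0,"az": 0},{"dx": 0,"dy": 0,"dz": 0,"ax": 0,"ay": 0,"az": 0},{"dx": 0,"dy": 0,"dz": 0,"ax": 0,"ay": 0,"az": 0}]' --jaw 255 --grip_force 20

```text
t: 14.4
ee_pos: [0.4707, -0.1608, 0.1166]
tcp_rot: [[0.0, 1.0, 0.0], [1.0, -0.0, -0.0], [-0.0, 0.0, -1.0]]
contact_force: [-0.2, 0.5, 1.4]
opening: 0.176
```

```bash
cat >> fit.py <<'E'
def white(img,box):
    x,y,w,h=box; hsv=cv2.cvtColor(img,cv2.COLOR_RGB2HSV); m=(((hsv[...,0]<60)|(hsv[...,1]<60))&(hsv[...,2]>60)).astype(np.uint8)
    k=np.zeros_like(m);k[y:y+h,x:x+w]=m[y:y+h,x:x+w]
    n,l,st,_=cv2.connectedComponentsWithStats(k); i=1+np.argmax(st[1:,4]); return l==i
E
python3 - <<'E'
from fit import *
rs={n:look(n,n+'8') for n in('side','top')}
for i in range(4):
    s=bot.observe();print({k:np.round(v,4).tolist() for k,v in s.items() if k in('t','ee_pos','opening','contact_force')})
M={'side':white(rs['side']['img'],(270,310,80,85)),'top':white(rs['top']['img'],(218,245,65,65))}
for n in M: print(n,M[n].sum(),fit([(rs[n],M[n])],JAR,(.512,.161),.06))
p,f=fit([(rs[n],M[n]) for n in M],JAR,(.512,.161),.06);print(p,f)
# rim hole in top
for n,(x,y,w,h) in {'side':(265,310,90,90),'top':(205,240,80,80)}.items():
    im=cv2.resize(rs[n]['img'][y:y+h,x:x+w,::-1],(400,400),interpolation=cv2.INTER_CUBIC);sc=400/w
    a=np.linspace(0,2*np.pi,100)
    for z,R in((87,20),(87,24),(48,43),(0,43)):
        c=np.array([(proj(rs[n],[p[0]+R/1000*np.cos(t),p[1]+R/1000*np.sin(t),.06+z/1000])+.5-[x,y])*sc for t in a])
        cv2.polylines(im,[np.round(c).astype(np.int32)],True,(0,0,255),1)
    cv2.imwrite(f'pics/o{n}.png',im)
cv2.imwrite('pics/o8.png',np.hstack([cv2.imread('pics/oside.png'),cv2.imread('pics/otop.png')]))
E
```

```text
{'t': 14.5, 'ee_pos': [0.4707, -0.1608, 0.1167], 'contact_force': [0.1944, -0.4131, 0.7811], 'opening': 0.1761}
{'t': 14.5, 'ee_pos': [0.4707, -0.1608, 0.1167], 'contact_force': [0.1944, -0.4131, 0.7811], 'opening': 0.1761}
{'t': 14.5, 'ee_pos': [0.4707, -0.1608, 0.1167], 'contact_force': [0.1944, -0.4131, 0.7811], 'opening': 0.1761}
{'t': 14.5, 'ee_pos': [0.4707, -0.1608, 0.1167], 'contact_force': [0.1944, -0.4131, 0.7811], 'opening': 0.1761}
side 3136 (array([0.5187202 , 0.15718237]), np.float64(0.04743129014968872))
top 1532 (array([0.51584991, 0.16215834]), np.float64(0.03218507766723633))
[0.51585702 0.16166014] 0.12384462356567383
```

View pics/o8.png

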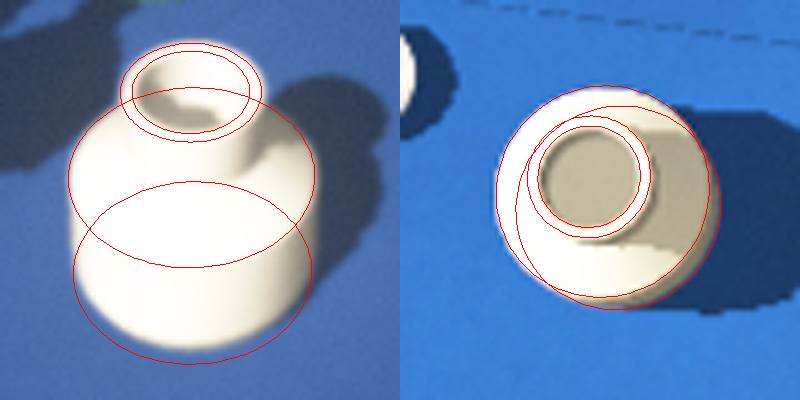

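Run:
```python
from fit import *
from scipy.optimize import minimize
from scipy.ndimage import map_coordinates
r=dict(side=None,top=None)
imgs={n:cv2.imread(f'pics/{n}8.png').astype(np.float32)[...,::-1] for n in r}
rs={n:bot.get_image(n) for n in r}
a=np.linspace(0,2*np.pi,180,endpoint=False)
def ring(n,p,R,z=.147):
    return np.array([proj(rs[n],[p[0]+R*np.cos(t),p[1]+R*np.sin(t),z]) for t in a])
def samp(n,q): 
    g=imgs[n].mean(2); return map_coordinates(g,[q[:,1],q[:,0]],order=1)
# inner rim edge: bright at R=22mm, dark at 18mm (top)
best=[]
for n in r:
  for x in np.arange(.508,.524,.0005):
    for y in np.arange(.153,.170,.0005):
        d=samp(n,ring(n,(x,y),.0212))-samp(n,ring(n,(x,y),.0185))
        best.append((np.clip(d,-20,60).mean(),n,x,y))
for n in r:
    b=sorted([t for t in best if t[1]==n])[::-1][:12]
    w=np.array([t[2:] for t in b]); print(n,b[0],w.mean(0),w.std(0))
```

```text
side (np.float32(22.971489), 'side', np.float64(0.5149999999999992), np.float64(0.161)) [0.515125   0.16079167] [0.00046211 0.00051875]
top (np.float32(57.504677), 'top', np.float64(0.5149999999999992), np.float64(0.162)) [0.514875   0.16170833] [0.00046211 0.00051875]
```

Call:
drive_tool --targets '[{"dx": 0,"dy": 0,"dz": -0.1,"ax": 0,"ay": 0,"az": 0},{"dx": 0,"dy": 0,"dz": -0.2,"ax": 0,"ay": 0,"az": 0},{"dx": 0,"dy": 0,"dz": -0.4,"ax": 0,"ay": 0,"az": 0},{"dx": 0,"dy": 0,"dz": -0.5,"ax": 0,"ay": 0,"az": 0},{"dx": 0,"dy": 0,"dz": -0.5,"ax": 0,"ay": 0,"az": 0},{"dx": 0,"dy": 0,"dz": -0.4,"ax": 0,"ay": 0,"az": 0},{"dx": 0,"dy": 0,"dz": -0.2,"ax": 0,"ay": 0,"az": 0},{"dx": 0,"dy": 0,"dz": -0.1,"ax": 0,"ay": 0,"az": 0}]'

```text
t: 15.4
ee_pos: [0.4706, -0.1608, 0.2376]
tcp_rot: [[0.0, 1.0, 0.001], [1.0, -0.0, -0.001], [-0.001, 0.001, -1.0]]
contact_force: [0.4, 0.3, -2.6]
opening: 0.177
```

Run:
```python
from fit import *
rs={n:look(n,n+'9') for n in('side',)}
s=bot.observe();print({k:np.round(v,4).tolist() for k,v in s.items() if k in('t','ee_pos','tcp_rot','opening','contact_force')})
cv2.imwrite('pics/z9.png',cv2.resize(rs['side']['img'][130:310,360:600,::-1],None,fx=3,fy=3,interpolation=cv2.INTER_CUBIC))
```

```text
{'t': 15.45, 'ee_pos': [0.4707, -0.1608, 0.2376], 'tcp_rot': [[0.0001, 1.0, 0.0012], [1.0, -0.0001, -0.0007], [-0.0007, 0.0012, -1.0]], 'contact_force': [0.0683, 0.9034, -1.1644], 'opening': 0.1797}
```

View pics/z9.png

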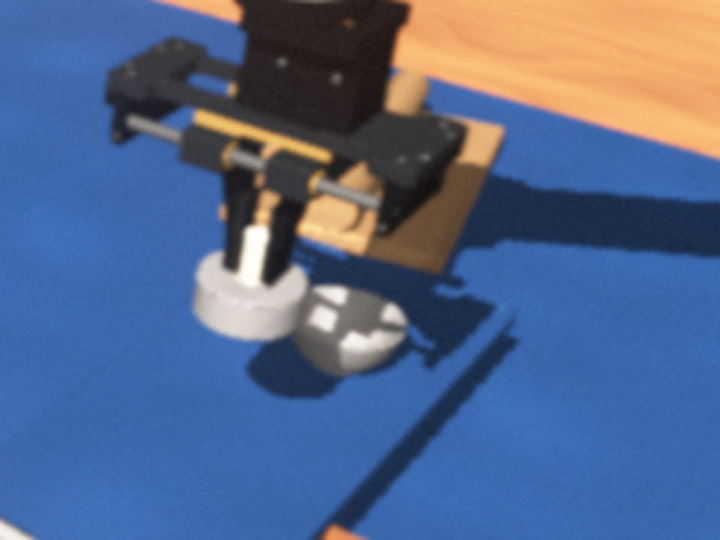

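Call:
drive_tool --targets '[{"dx": 0.2,"dy": 0.03,"dz": 0,"ax": 0,"ay": 0,"az": 0},{"dx": 0.5,"dy": 0.07,"dz": 0,"ax": 0,"ay": 0,"az": 0},{"dx": 0.7,"dy": 0.1,"dz": 0,"ax": 0,"ay": 0,"az": 0},{"dx": 0.7,"dy": 0.1,"dz": 0,"ax": 0,"ay": 0,"az": 0},{"dx": 0.7,"dy": 0.1,"dz": 0,"ax": 0,"ay": 0,"az": 0},{"dx": 0.7,"dy": 0.1,"dz": 0,"ax": 0,"ay": 0,"az": 0},{"dx": 0.7,"dy": 0.1,"dz": 0,"ax": 0,"ay": 0,"az": 0},{"dx": 0.7,"dy": 0.1,"dz": 0,"ax": 0,"ay": 0,"az": 0},{"dx": 0.7,"dy": 0.1,"dz": 0,"ax": 0,"ay": 0,"az": 0},{"dx": 0.5,"dy": 0.05,"dz": 0,"ax": 0,"ay": 0,"az": 0},{"dx": 0.25,"dy": 0.03,"dz": 0,"ax": 0,"ay": 0,"az": 0},{"dx": 0.08,"dy": 0.006,"dz": 0,"ax": 0,"ay": 0,"az": 0},{"dx": 0,"dy": 0,"dz": 0,"ax": 0,"ay": 0,"az": 0}]'

```text
t: 16.75
ee_pos: [0.5145, 0.1604, 0.2359]
tcp_rot: [[-0.0, 1.0, -0.001], [1.0, 0.0, -0.001], [-0.001, -0.001, -1.0]]
contact_force: [-0.3, -0.4, -2.2]
opening: 0.178
```

Run:
```python
from fit import *
rs={n:look(n,n+'10') for n in('side','top')}
s=bot.observe();print({k:np.round(v,4).tolist() for k,v in s.items() if k in('t','ee_pos','tcp_rot','opening','contact_force','joint_positions')})
r=rs['side'];p=s['ee_pos'];im=cv2.resize(r['img'][180:400,200:440,::-1],None,fx=2.7,fy=2.7,interpolation=cv2.INTER_CUBIC)
a=np.linspace(0,2*np.pi,100)
base=p[2]-.1166+.06
for c,z,R in(((p[0],p[1]+.0005),base+.003,32.5),((p[0],p[1]+.0005),base+.028,32.5),((p[0],p[1]+.0005),base+.058,8),((.515,.1613),.147,20),((.515,.1613),.147,24)):
    q=np.array([(proj(r,[c[0]+R/1000*np.cos(t),c[1]+R/1000*np.sin(t),z])+.5-[200,180])*2.7 for t in a])
    cv2.polylines(im,[np.round(q).astype(np.int32)],True,(0,0,255),1)
cv2.imwrite('pics/z10.png',im)
```

```text
{'t': 16.85, 'joint_positions': [0.1321, 0.3235, -0.6303, 1.8428, 0.2192, 1.0462, -0.5866], 'ee_pos': [0.5148, 0.1591, 0.2361], 'tcp_rot': [[0.0021, 1.0, -0.0008], [1.0, -0.0021, -0.0014], [-0.0014, -0.0008, -1.0]], 'contact_force': [-0.1727, -0.4507, -3.0228], 'opening': 0.1782}
```

View pics/z10.png

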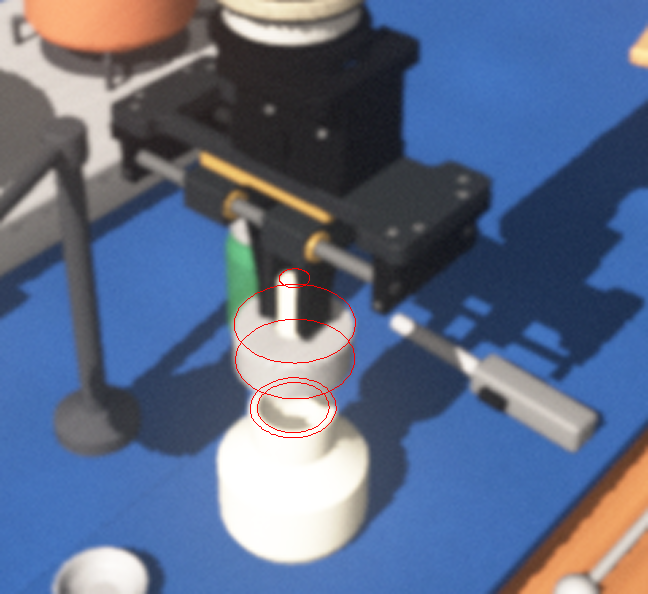

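Call:
drive_tool --targets '[{"dx": 0,"dy": 0,"dz": 0.15,"ax": 0,"ay": 0,"az": 0},{"dx": 0,"dy": 0,"dz": 0.2,"ax": 0,"ay": 0,"az": 0},{"dx": 0,"dy": 0,"dz": 0.15,"ax": 0,"ay": 0,"az": 0},{"dx": 0,"dy": 0,"dz": 0,"ax": 0,"ay": 0,"az": 0},{"dx": 0,"dy": 0,"dz": 0,"ax": 0,"ay": 0,"az": 0},{"dx": 0,"dy": 0,"dz": 0,"ax": 0,"ay": 0,"az": 0}]'

```text
t: 17.45
ee_pos: [0.515, 0.1609, 0.2118]
tcp_rot: [[-0.0, 1.0, 0.001], [1.0, 0.0, 0.0], [0.0, 0.001, -1.0]]
contact_force: [-0.4, 0.5, -2.7]
opening: 0.176
```

Run:
```python
from fit import *
r=look('side','side11')
s=bot.observe();print({k:np.round(v,4).tolist() for k,v in s.items() if k in('t','ee_pos','contact_force','moment')})
cv2.imwrite('pics/z11.png',cv2.resize(r['img'][260:400,240:380,::-1],None,fx=4,fy=4,interpolation=cv2.INTER_CUBIC))
```

```text
{'t': 17.5, 'ee_pos': [0.5151, 0.161, 0.2119], 'contact_force': [1.4758, -0.256, -1.9291], 'moment': [-0.0396, -0.1363, 0.0022]}
```

View pics/z11.png

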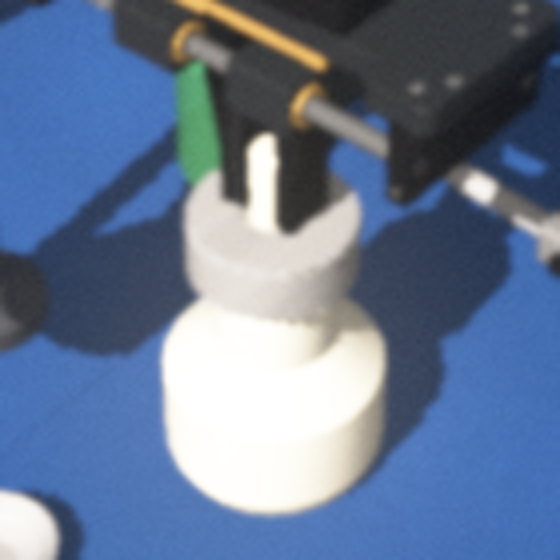

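Call:
drive_tool --targets '[{"dx": 0,"dy": 0,"dz": 0.08,"ax": 0,"ay": 0,"az": 0},{"dx": 0,"dy": 0,"dz": 0.08,"ax": 0,"ay": 0,"az": 0},{"dx": 0,"dy": 0,"dz": 0.04,"ax": 0,"ay": 0,"az": 0},{"dx": 0,"dy": 0,"dz": 0,"ax": 0,"ay": 0,"az": 0}]'

```text
t: 17.9
ee_pos: [0.5145, 0.1606, 0.201]
tcp_rot: [[-0.0, 1.0, -0.001], [1.0, 0.0, -0.0], [-0.0, -0.001, -1.0]]
contact_force: [-0.4, 0.3, -2.4]
opening: 0.179
```

Call:
drive_tool --targets '[{"dx": 0,"dy": 0,"dz": 0.06,"ax": 0,"ay": 0,"az": 0},{"dx": 0,"dy": 0,"dz": 0.06,"ax": 0,"ay": 0,"az": 0},{"dx": 0,"dy": 0,"dz": 0.06,"ax": 0,"ay": 0,"az": 0},{"dx": 0,"dy": 0,"dz": 0,"ax": 0,"ay": 0,"az": 0}]'

```text
t: 18.3
ee_pos: [0.5145, 0.1606, 0.192]
tcp_rot: [[0.0, 1.0, -0.001], [1.0, -0.0, -0.0], [-0.0, -0.001, -1.0]]
contact_force: [0.1, 0.5, -2.3]
opening: 0.18
```

Call:
drive_tool --targets '[{"dx": 0,"dy": 0,"dz": 0.06,"ax": 0,"ay": 0,"az": 0},{"dx": 0,"dy": 0,"dz": 0.06,"ax": 0,"ay": 0,"az": 0},{"dx": 0,"dy": 0,"dz": 0.02,"ax": 0,"ay": 0,"az": 0},{"dx": 0,"dy": 0,"dz": 0,"ax": 0,"ay": 0,"az": 0}]'

```text
t: 18.7
ee_pos: [0.5147, 0.1607, 0.1853]
tcp_rot: [[-0.0, 1.0, -0.0], [1.0, 0.0, -0.0], [-0.0, -0.0, -1.0]]
contact_force: [-0.2, -1.2, -2.0]
opening: 0.175
```

Call:
drive_tool --targets '[{"dx": 0,"dy": 0,"dz": 0.02,"ax": 0,"ay": 0,"az": 0},{"dx": 0,"dy": 0,"dz": 0.01,"ax": 0,"ay": 0,"az": 0},{"dx": 0,"dy": 0,"dz": 0,"ax": 0,"ay": 0,"az": 0}]'

```text
t: 19.0
ee_pos: [0.5148, 0.1608, 0.184]
tcp_rot: [[-0.0, 1.0, 0.0], [1.0, 0.0, -0.0], [-0.0, 0.0, -1.0]]
contact_force: [0.0, 0.4, -2.1]
opening: 0.177
```

Call:
drive_tool --targets '[{"dx": 0,"dy": 0,"dz": 0.01,"ax": 0,"ay": 0,"az": 0},{"dx": 0,"dy": 0,"dz": 0.01,"ax": 0,"ay": 0,"az": 0},{"dx": 0,"dy": 0,"dz": 0,"ax": 0,"ay": 0,"az": 0}]'

```text
t: 19.3
ee_pos: [0.515, 0.1609, 0.1835]
tcp_rot: [[0.0, 1.0, 0.001], [1.0, -0.0, -0.0], [-0.0, 0.001, -1.0]]
contact_force: [-0.8, -1.8, 2.1]
opening: 0.179
```

Call:
drive_tool --targets '[{"dx": 0,"dy": 0,"dz": 0,"ax": 0,"ay": 0,"az": 0},{"dx": 0,"dy": 0,"dz": 0,"ax": 0,"ay": 0,"az": 0},{"dx": 0,"dy": 0,"dz": 0,"ax": 0,"ay": 0,"az": 0},{"dx": 0,"dy": 0,"dz": 0,"ax": 0,"ay": 0,"az": 0},{"dx": 0,"dy": 0,"dz": 0,"ax": 0,"ay": 0,"az": 0}]' --jaw 130

```text
t: 19.8
ee_pos: [0.5148, 0.1608, 0.183]
tcp_rot: [[0.0, 1.0, 0.0], [1.0, -0.0, -0.0], [-0.0, 0.0, -1.0]]
contact_force: [-0.3, 0.3, 0.3]
opening: 0.47
```

Call:
drive_tool --targets '[{"dx": 0,"dy": 0,"dz": -0.1,"ax": 0,"ay": 0,"az": 0},{"dx": 0,"dy": 0,"dz": -0.4,"ax": 0,"ay": 0,"az": 0},{"dx": 0,"dy": 0,"dz": -0.5,"ax": 0,"ay": 0,"az": 0},{"dx": 0,"dy": 0,"dz": 0,"ax": 0,"ay": 0,"az": 0},{"dx": 0,"dy": 0,"dz": 0,"ax": 0,"ay": 0,"az": 0},{"dx": 0,"dy": 0,"dz": 0,"ax": 0,"ay": 0,"az": 0},{"dx": 0,"dy": 0,"dz": 0,"ax": 0,"ay": 0,"az": 0}]' --jaw 0

```text
t: 20.5
ee_pos: [0.5143, 0.1605, 0.2321]
tcp_rot: [[0.0, 1.0, -0.002], [1.0, -0.0, -0.001], [-0.001, -0.002, -1.0]]
contact_force: [-0.7, -0.1, 0.3]
opening: 0.977
```

Run:
```python
from fit import *
r=look('side','side12')
s=bot.observe();print({k:np.round(v,4).tolist() for k,v in s.items() if k in('t','ee_pos','contact_force','opening')})
im=cv2.resize(r['img'][240:400,240:400,::-1],None,fx=3.7,fy=3.7,interpolation=cv2.INTER_CUBIC)
a=np.linspace(0,2*np.pi,100)
for z,R in((.07,32.5),(.095,32.5),(.125,8),(.048,43)):
    q=np.array([(proj(r,[.515+R/1000*np.cos(t),.1613+R/1000*np.sin(t),z+.06])+.5-[240,240])*3.7 for t in a])
    cv2.polylines(im,[np.round(q).astype(np.int32)],True,(0,0,255),1)
cv2.imwrite('pics/z12.png',im)
```

```text
{'t': 20.55, 'ee_pos': [0.5144, 0.1605, 0.2322], 'contact_force': [0.4019, 0.0141, -0.0851], 'opening': 0.9898}
```

View pics/z12.png

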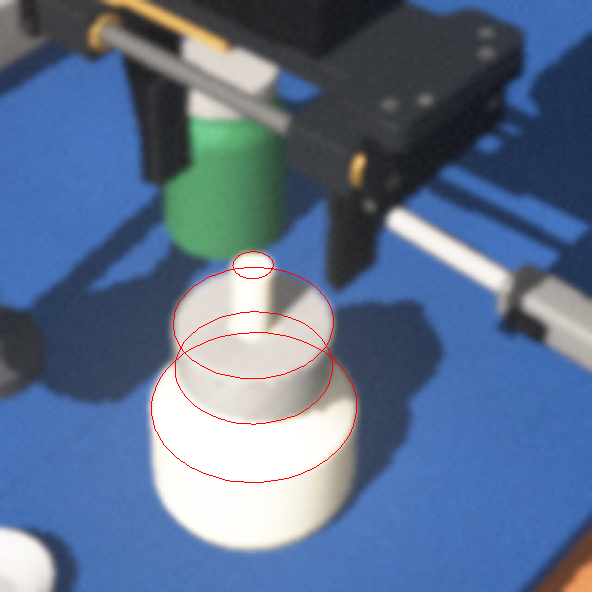

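The overlay matches the seated pose: the knob ring at (253,265) and both cap rings lie on the picture. I'll lower the open fingers round the cap.

Call:
drive_tool --targets '[{"dx": 0.01,"dy": 0,"dz": 0.3,"ax": 0,"ay": 0,"az": 0},{"dx": 0,"dy": 0,"dz": 0.3,"ax": 0,"ay": 0,"az": 0},{"dx": 0,"dy": 0,"dz": 0.3,"ax": 0,"ay": 0,"az": 0},{"dx": 0,"dy": 0,"dz": 0,"ax": 0,"ay": 0,"az": 0}]'

```text
t: 20.95
ee_pos: [0.513, 0.1604, 0.1847]
tcp_rot: [[-0.0, 1.0, -0.006], [1.0, 0.0, -0.002], [-0.002, -0.006, -1.0]]
contact_force: [0.1, -0.2, -0.2]
opening: 0.998
```

Run:
```python
from fit import *
r=look('side','side13')
s=bot.observe();print({k:np.round(v,4).tolist() for k,v in s.items() if k in('t','ee_pos','contact_force','opening')})
cv2.imwrite('pics/z13.png',cv2.resize(r['img'][240:400,240:400,::-1],None,fx=3.7,fy=3.7,interpolation=cv2.INTER_CUBIC))
```

```text
{'t': 21.0, 'ee_pos': [0.5138, 0.1609, 0.1862], 'contact_force': [0.3893, -0.1037, 0.2716], 'opening': 1.0015}
```

View pics/z13.png

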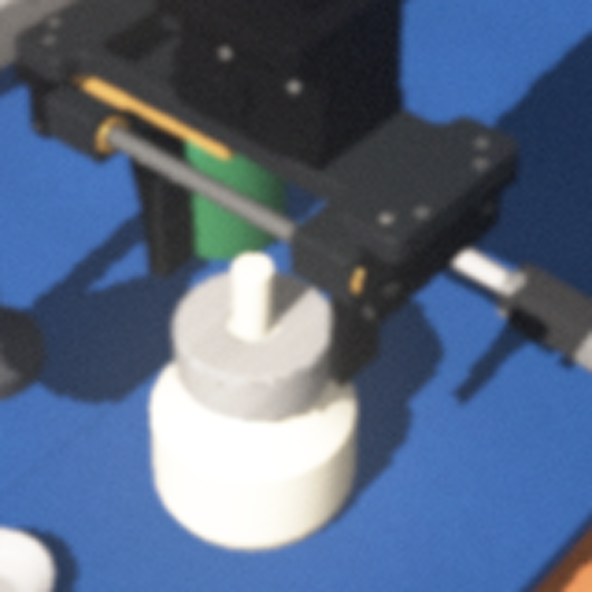

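Call:
drive_tool --targets '[{"dx": 0,"dy": 0.01,"dz": 0.15,"ax": 0,"ay": 0,"az": 0},{"dx": 0,"dy": 0,"dz": 0.15,"ax": 0,"ay": 0,"az": 0},{"dx": 0,"dy": 0,"dz": 0.15,"ax": 0,"ay": 0,"az": 0},{"dx": 0,"dy": 0,"dz": 0.12,"ax": 0,"ay": 0,"az": 0},{"dx": 0,"dy": 0,"dz": 0,"ax": 0,"ay": 0,"az": 0},{"dx": 0,"dy": 0,"dz": 0,"ax": 0,"ay": 0,"az": 0}]'

```text
t: 21.6
ee_pos: [0.5153, 0.1613, 0.1595]
tcp_rot: [[-0.0, 1.0, -0.0], [1.0, 0.0, 0.0], [0.0, -0.0, -1.0]]
contact_force: [0.3, -0.6, -0.5]
opening: 0.996
```

Call:
drive_tool --targets '[{"dx": 0,"dy": 0,"dz": 0,"ax": 0,"ay": 0,"az": 0},{"dx": 0,"dy": 0,"dz": 0,"ax": 0,"ay": 0,"az": 0},{"dx": 0,"dy": 0,"dz": 0,"ax": 0,"ay": 0,"az": 0},{"dx": 0,"dy": 0,"dz": 0,"ax": 0,"ay": 0,"az": 0},{"dx": 0,"dy": 0,"dz": 0,"ax": 0,"ay": 0,"az": 0}]' --jaw 255 --grip_force 15

```text
t: 22.1
ee_pos: [0.5154, 0.1613, 0.1597]
tcp_rot: [[0.0, 1.0, 0.0], [1.0, -0.0, -0.0], [-0.0, 0.0, -1.0]]
contact_force: [-0.7, 0.1, 0.6]
opening: 0.73
```

Run:
```python
from fit import *
r=look('side','side14')
s=bot.observe();print({k:np.round(v,4).tolist() for k,v in s.items() if k in('t','ee_pos','contact_force','opening')})
cv2.imwrite('pics/z14.png',cv2.resize(r['img'][240:400,240:400,::-1],None,fx=3.7,fy=3.7,interpolation=cv2.INTER_CUBIC))
```

```text
{'t': 22.15, 'ee_pos': [0.5154, 0.1613, 0.1597], 'contact_force': [0.6507, -1.202, 1.0525], 'opening': 0.7301}
```

View pics/z14.png

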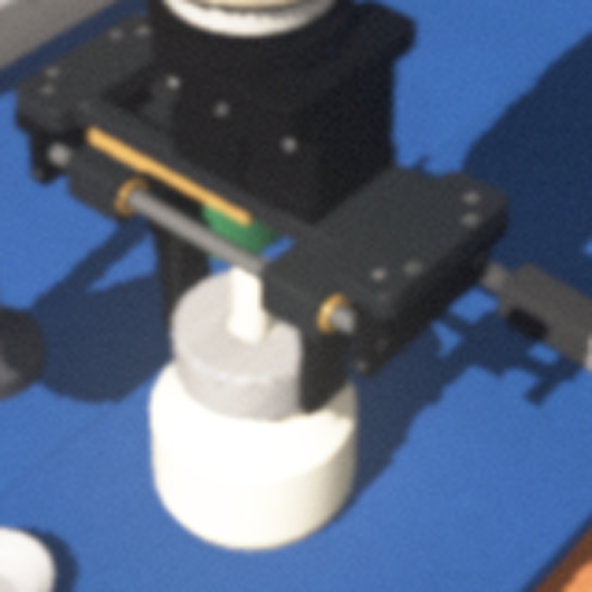

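Call:
drive_tool --targets '[{"dx": 0,"dy": 0,"dz": -0.02,"ax": 0,"ay": 0,"az": 0},{"dx": 0,"dy": 0,"dz": -0.04,"ax": 0,"ay": 0,"az": 0},{"dx": 0,"dy": 0,"dz": -0.04,"ax": 0,"ay": 0,"az": 0},{"dx": 0,"dy": 0,"dz": 0,"ax": 0,"ay": 0,"az": 0}]'

```text
t: 22.55
ee_pos: [0.5155, 0.1614, 0.1649]
tcp_rot: [[0.0, 1.0, 0.001], [1.0, -0.0, 0.0], [0.0, 0.001, -1.0]]
contact_force: [-0.1, -0.0, -0.8]
opening: 0.727
```

Run:
```python
from fit import *
r=look('side','side15')
s=bot.observe();print({k:np.round(v,4).tolist() for k,v in s.items() if k in('t','ee_pos','contact_force','opening')})
cv2.imwrite('pics/z15.png',cv2.resize(r['img'][240:400,240:400,::-1],None,fx=3.7,fy=3.7,interpolation=cv2.INTER_CUBIC))
```

```text
{'t': 22.6, 'ee_pos': [0.5154, 0.1613, 0.1647], 'contact_force': [-0.6795, 0.1765, 0.0959], 'opening': 0.7252}
```

View pics/z15.png

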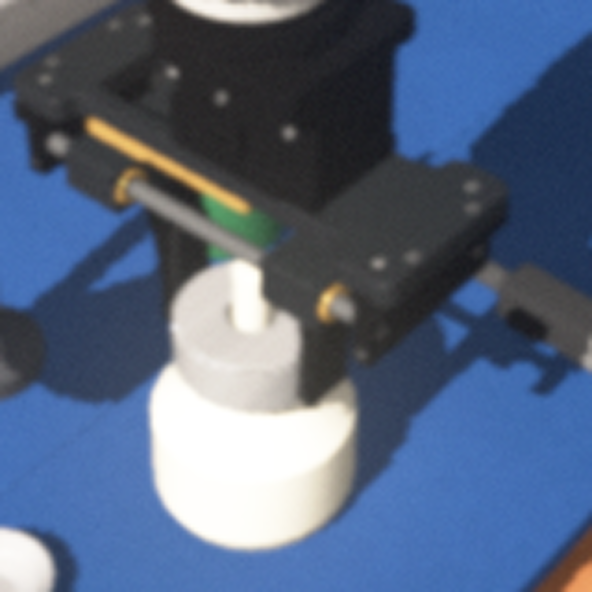

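Call:
drive_tool --targets '[{"dx": 0,"dy": 0,"dz": -0.06,"ax": 0,"ay": 0,"az": 0},{"dx": 0,"dy": 0,"dz": -0.1,"ax": 0,"ay": 0,"az": 0},{"dx": 0,"dy": 0,"dz": -0.1,"ax": 0,"ay": 0,"az": 0},{"dx": 0,"dy": 0,"dz": -0.12,"ax": 0,"ay": 0,"az": 0},{"dx": 0,"dy": 0,"dz": -0.12,"ax": 0,"ay": 0,"az": 0},{"dx": 0,"dy": 0,"dz": -0.15,"ax": 0,"ay": 0,"az": 0},{"dx": 0,"dy": 0,"dz": -0.15,"ax": 0,"ay": 0,"az": 0},{"dx": 0,"dy": 0,"dz": -0.15,"ax": 0,"ay": 0,"az": 0},{"dx": 0,"dy": 0,"dz": -0.15,"ax": 0,"ay": 0,"az": 0},{"dx": 0,"dy": 0,"dz": -0.15,"ax": 0,"ay": 0,"az": 0},{"dx": 0,"dy": 0,"dz": -0.15,"ax": 0,"ay": 0,"az": 0},{"dx": 0,"dy": 0,"dz": -0.1,"ax": 0,"ay": 0,"az": 0},{"dx": 0,"dy": 0,"dz": -0.05,"ax": 0,"ay": 0,"az": 0},{"dx": 0,"dy": 0,"dz": 0,"ax": 0,"ay": 0,"az": 0},{"dx": 0,"dy": 0,"dz": 0,"ax": 0,"ay": 0,"az": 0}]'

```text
t: 24.1
ee_pos: [0.5151, 0.1612, 0.2418]
tcp_rot: [[0.0, 1.0, -0.001], [1.0, -0.0, -0.0], [-0.0, -0.001, -1.0]]
contact_force: [-0.3, -0.8, -1.0]
opening: 0.723
```

Run:
```python
from fit import *
r=look('side','side16'); look('top','top16')
s=bot.observe();print({k:np.round(v,4).tolist() for k,v in s.items() if k in('t','ee_pos','tcp_rot','contact_force','opening')})
for n in('lamp_handle','jar','stopper_knob','glass_jar','spoon','lighter','bowl'):
    q=bot.mark_of(n,'side'); print(n,[(np.round(e['uv']),round(e['score'],2)) for e in q[:1]])
cv2.imwrite('pics/z16.png',cv2.resize(r['img'][180:400,200:440,::-1],None,fx=2.7,fy=2.7,interpolation=cv2.INTER_CUBIC))
print(proj(r,[.515,.1613,.185]))
```

```text
{'t': 24.2, 'ee_pos': [0.5151, 0.1612, 0.2417], 'tcp_rot': [[0.0, 1.0, -0.0007], [1.0, -0.0, -0.0003], [-0.0003, -0.0007, -1.0]], 'contact_force': [-0.1183, 0.4561, -0.4535], 'opening': 0.7262}
lamp_handle [(array([151., 271.]), 0.87)]
jar [(array([309., 370.]), 0.83)]
stopper_knob [(array([309., 319.]), 0.65)]
glass_jar [(array([303., 298.]), 0.73)]
spoon [(array([264., 434.]), 0.56)]
lighter [(array([378., 323.]), 0.72)]
bowl [(array([474., 252.]), 0.87)]
[307.77110505 311.01738201]
```

View pics/z16.png

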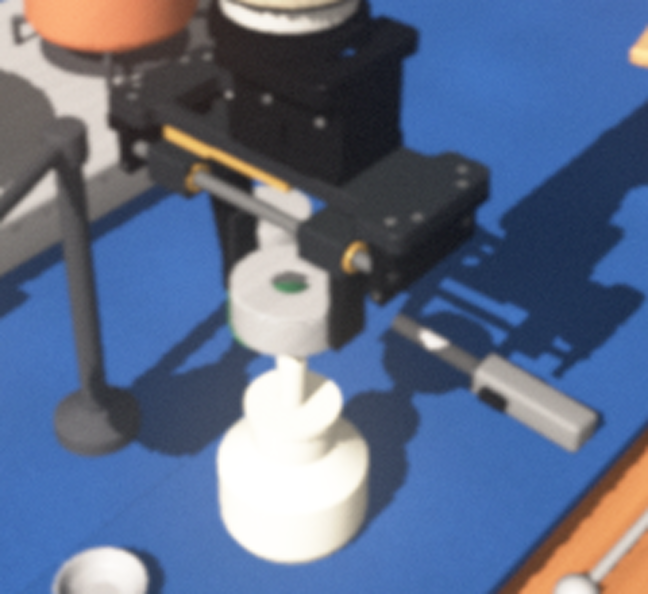

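The cap is held level, 82 mm above its seat, and the hole at zoom pixel (290,285) is empty. The stopper is still seated, with its flange at (292,400). The lamp and the other things are where they were, so I'm handing in.

```bash
python3 -c "
from rig import bot
print(bot.hand_in())"
```

```text
the job is handed in; nothing more can be done
None
```

I did all three steps and handed the job in at about 24 s of the 72 s allowed. The hand-in reports no verdict, so what follows is from my own checks.

- **Lamp:** I gripped its handle and swung the arm to the +y side. The handle ended at about (0.646, 0.324), roughly 0.21 m from the jar axis, and was still there in the last picture.
- **Double lid:** I picked up both lids together by the knob and lowered them slowly. The wrist reading went from about −2 N with the lid hanging to about +2 N as it seated, and then I let go. A drawn outline of the seated lid matched the picture.
- **Cap:** I gripped it by its rim at 15 N and lifted it straight up by 82 mm; the task needs 55 mm. The wrist reading was about −0.5 to −1 N, about the weight of the cap alone. In the last picture the cap is held level above the knob and the stopper is still in the jar.
- **Other things:** The jar and the bystanders were found within about 3 pixels of where they started.

Two results disagreed. The first network marks and silhouette fits for the jar differed by several mm, so I used a fit of its rim circle, on which both cameras agreed to about 1 mm. My first set of moves was refused for missing keys; nothing moved, and I re-sent it in full form.

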